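# Open the degreaser jug's push-and-turn safety cap

## Robot

A 6-joint arm with a two-finger parallel gripper is mounted at the origin on a cart in front of the work surface, level with it; the furniture and walls round the work are solid. World frame = base frame: x ahead of the robot, y to its left, z up, the work surface at z = 0. Lengths are in m, angles in degrees, forces in N, time in s.
With the tool pointing down it reaches from about 0.4 to 0.825 m from the base axis. Payload 7 kg.
Tool frame: the origin (TCP) lies at the centre of the arm's flange, where the gripper is bolted on; the fingertips stand 178 mm ahead of it and the grasp point (between the pads) lies 159 mm ahead of it (tip_reach is the distance from the TCP to the fingertips, in m); z points along the fingers, y is the line along which they close (so a half turn about z gives the same grasp; the last joint's range is limited). The gripper opens to 88 mm and grips with 3 to 60 N. Pads are 19 mm wide; open, the fingers measure 130 mm over their backs; the gripper's body (78 mm by 193 mm) begins 47 mm behind the grasp point.
Start: joints at [88.47, 20.546, 0.682, 0, -70.136, -16.507], TCP at [0.209, 0.642, 0.405] pointing down, gripper open.
Joint ranges: [-176.03, 176.03], [-82.01, 121.73], [-58.28, 71.71], [-173.87, 95.51], [-174.79, -0.11], [-173.66, 173.66]. Speed limits (degrees/s): [136.94, 136.94, 172.46, 180, 180, 180].

## Interface

Orientations are given as [roll, pitch, yaw] about the fixed x, y, z axes, in that order (R = Rz(yaw) Ry(pitch) Rx(roll)).
In Python, from plant import * gives the robot as it stands.
- The arm moves only by the shell command python3 -m handwheel 'ROWS'. ROWS is JSON, a list of rows, each a list of 7 numbers: the opening, from -1 (shut) to 1 (fully open), then the shift along the tool's x, y, z as a fraction of full scale, then the turn, a rotation vector about the tool's x, y, z as a fraction of full scale. A call has 1 to 5 rows; each row shifts and turns the commanded pose from where the row before left it, along the tool's axes as they then stand; what a row does not reach is not made up. Full scale, the value 1, is 0.025 m for a shift and 6 degrees for a turn. A row lasts 1/8 s, in which the tool goes at most 62.5 mm and 10.7 degrees, less where a joint would pass 70% of its speed; a pose out of reach is approached as far as the arm can. A call with a number of a shift or a turn outside -1 to 1 is refused whole. A call with a gripper value outside its range is refused whole. The fingers move at their own pace and stop on an object; the grip force is fixed at half the most. Time passes only in rows, so rows that do not move let the fingers close. It gives the time, the measured TCP pose, the force, the opening and the grip force at its end, in the units of the state.
- get_obs(): the state, without advancing time (a new reading comes with each control period).
- snapshot(name): name is "scene" or "top" or "wrist"; returns a dict with "color" (480x640x3 uint8, red, green, blue), "fx", "fy", "cx", "cy" (pixels), "R" (3x3) and "t" (3): a world point X has camera coordinates R X + t; the wrist camera has in their place "tool_from_camera" (4x4, takes a point from camera to tool coordinates, whose origin is the TCP and whose axes are the flange's). Camera axes: x right, y down, z forward; pixel columns grow to the right and rows downward; lengths in m; the calibration is good to about 2 mm. A picture is of the moment at which its call begins: read the wrist's pose just before it. There is no depth.
- close_job(): hands the job in; it is judged then, once.
The state is a dict: "clock": time; "joint_pos": joint angles; "qvel": joint speeds; "tau": joint torques, N m; "tool_pos": TCP position; "orientation": TCP orientation; "force": force on the tool from outside, world axes, zero at the start; "moment": the same for the moment, N m; "opening": finger opening in m; "gripper_force": force on a finger pad.
Only numpy, scipy, OpenCV 4.12 (cv2) and the standard library are available. Lean on these libraries where they do the work, as an engineer would, in place of code of your own. Each camera call takes 0.05 s, during which the arm holds its last target. There are 200 camera calls.

## Task

The hood over the range needs degreasing, so open the full jug of degreaser that stands on the cold hob: press its child-safe cap down, keep it pressed while you twist it anticlockwise until it is free, and lift it straight off. Finish while holding the cap: level, still and about 6 cm above the open mouth, straight over it so that drips fall back in; do not put it down or let go. The jug stays standing where it is, and nothing else on the hob is disturbed.

Things in the scene. Friction and masses are not known exactly. Their poses are not given: they have to be found in the camera images.
- jug: Full, heavy (about 1.5 kg) white plastic jug standing loose on the hob, 205 mm high to the rim of its round neck; its weight and the push on the cap keep it from turning along. Origin: underside, straight below the neck; z up; x points from neck to grip handle. Body: x -40 to 88, y -45 to 45 mm, 102 mm high, sloping shoulders above; handle up to 158 mm high, out to x = 92 mm.
- cap: Grey ribbed round safety cap locked on the jug's neck, 52 mm across, 26 mm high, 45 g. Origin: centre of its underside, 192.5 mm above the jug's underside while locked; z up; x along the jug's x while locked. Its side is free all round; 20 mm below it the neck has a collar 46 mm across. Three tabs inside hook under three lugs of the neck; two raised arrows on its top show the way to turn.
- cap_top (a point): Centre of the cap's top, 26 mm above its underside. While held down over 3 mm (4 to 6 is good) the cap turns anticlockwise seen from above; from 42 to 85 degrees of turn (aim for 64) its tabs are clear of the lugs and it lifts straight off; at 87 it meets a stop. Clockwise it is blocked; not pushed down it stays locked: twisting turns, and pulling lifts, the whole jug.
- cap_seal (a joint): Sprung disc inside the cap that bears on the neck's rim: 0 with the cap locked at rest, grows as the cap is pushed down: 0.003 m clears the safety teeth, at 0.007 m it is hard down; -0.002 with the cap off. Spring: 5 N at rest plus 0.7 N per mm, so about 8 to 9 N at 5 mm.
- jug_mouth (a point): Centre of the mouth, at the top of the neck's rim, 205 mm above the jug's underside; the neck is 35 mm across (42 mm over its lugs). Behind the jug hangs the range hood: keep the wrist and arm in front of its lip, which is at x = 0.58 m, 0.48 m above the hob, right across it.
- mug: Striped mug, 86 mm across without its handle, 101 mm high: leave it alone. Origin: centre of its underside.
- timer: Round wind-up kitchen timer, 63 mm across, 54 mm high: leave it alone. Origin: centre of its underside.
- soap: Pump bottle of washing-up soap, 208 mm high, standing behind the jug: leave it alone. Origin: underside.
- spoon: Metal spoon 191 mm long lying at the back of the hob: leave it alone. Origin: underside.

How it is judged:
By the outcome, as a careful person would: the job done as asked, in the order asked, and still so for the second after the job is handed in, while the arm keeps its last pose, push and grip.
It also fails if it takes over 38 s, if anything falls off the work surface, if the arm or the gripper's body presses on something with over 40 N, if the wrist force passes 120 N, or if a joint passes its speed limit or range.

## Working session

There is one attempt and no reset: what is moved stays moved. The work goes in short steps, Python scripts to look and compute and a shell command to move; the robot and the scene stay as the last step left them, time stands still between calls to the robot, and variables do not carry over. Pictures are saved under pics/ and viewed, at most 10 in all, crops included, and the job is handed in when it is done.

```bash
mkdir -p pics
python3 - <<'E'
from plant import *
import cv2,numpy as np,json
print({k:np.round(v,3).tolist() for k,v in get_obs().items()})
a=[]
for n in ("scene","top"):
    s=snapshot(n); cv2.imwrite(f"pics/{n}0.png",s["color"][...,::-1])
    print(n,s["fx"],s["fy"],s["cx"],s["cy"],np.round(s["R"],3).tolist(),np.round(s["t"],3).tolist())
    np.savez(f"pics/{n}0.npz",**s)
E
```

```text
{'clock': 0.0, 'joint_pos': [88.47, 20.589, 0.632, -0.022, -70.137, -16.508], 'qvel': [-0.01, 0.044, 0.119, 0.072, -0.017, -0.018], 'tau': [0.0, -58.272, 29.306, 6.997, 0.007, -0.0], 'tool_pos': [0.209, 0.642, 0.404], 'orientation': [179.903, -0.007, -18.045], 'force': [-0.152, 0.149, 0.309], 'moment': [0.007, 0.006, 0.003], 'gripper_force': 0.0, 'opening': 0.088}
scene 444.2785944896421 444.2785944896421 315.752359115613 239.44193977735034 [[0.823, -0.568, 0.015], [-0.394, -0.589, -0.706], [0.41, 0.575, -0.708]] [-0.457, 0.371, 0.774]
top 491.89500470576365 491.89500470576365 321.1492835164938 244.93215110979367 [[-0.024, -1.0, -0.004], [-0.978, 0.025, -0.208], [0.208, -0.001, -0.978]] [0.06, 0.602, 1.084]
```

View pics/scene0.png

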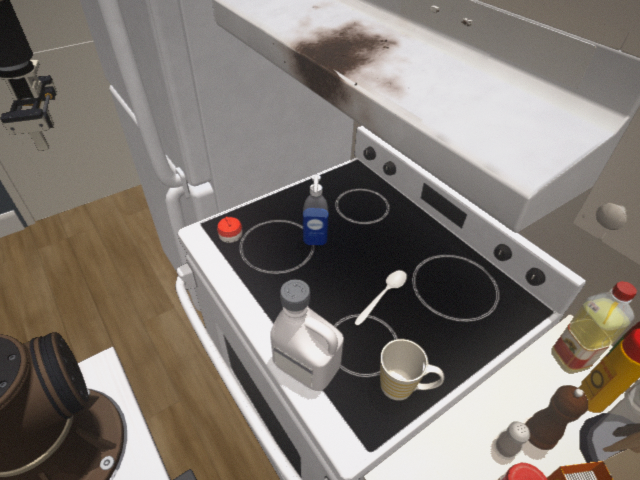

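View pics/top0.png

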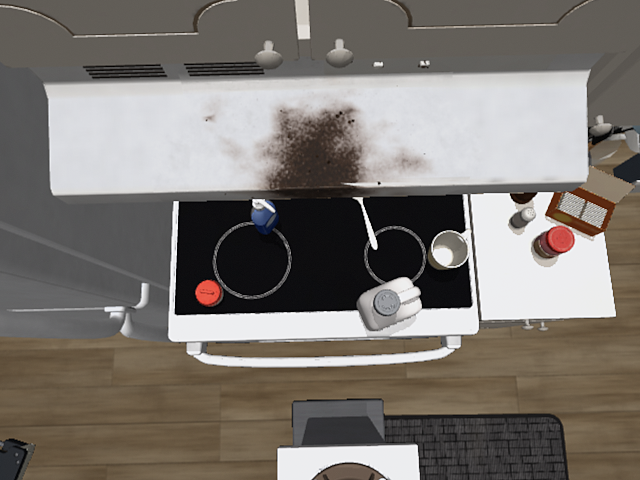

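The top view shows the cap at about (386,302) and the scene view at about (295,290). The mug is to the right of the jug at (448,250), with the spoon behind it. I'll measure the cap top in both views.

```bash
cat > h.py <<'E'
import numpy as np,cv2
def ray(s,uv):
    R=s["R"];t=s["t"];d=R.T@np.array([(uv[0]-s["cx"])/s["fx"],(uv[1]-s["cy"])/s["fy"],1]);return -R.T@t,d
def onz(s,uv,z):
    o,d=ray(s,uv);return o+d*(z-o[2])/d[2]
E
python3 - <<'E'
from h import *
im={}
P={}
for n,c in (("scene",(295,290)),("top",(386,302))):
    s=dict(np.load(f"pics/{n}0.npz"));x,y=c
    crop=s["color"][y-35:y+35,x-35:x+35]
    g=crop.max(2).astype(int)
    m=((g>60)&(g<150)&(crop.max(2)-crop.min(2)<30)).astype(np.uint8)
    m=cv2.morphologyEx(m,cv2.MORPH_OPEN,np.ones((3,3)))
    k,l,st,ce=cv2.connectedComponentsWithStats(m)
    i=l[35-8:35+8,35-8:35+8]; i=np.bincount(i[i>0]).argmax()
    cn=max(cv2.findContours((l==i).astype(np.uint8),0,2)[0],key=cv2.contourArea)
    e=cv2.fitEllipse(cn);print(n,st[i],e, g[35,35])
    uv=(e[0][0]+x-35,e[0][1]+y-35);print(uv,onz(s,uv,.2185),onz(s,uv,.2055));P[n]=(s,uv)
    im[n]=cv2.resize(np.hstack([crop[...,::-1],cv2.cvtColor((l==i).astype(np.uint8)*255,8)]),None,fx=5,fy=5)
    cv2.imwrite("pics/c0.png",np.vstack(list(im.values())) if len(im)>1 else im[n])
(o1,d1),(o2,d2)=[ray(*P[n]) for n in P]
k=np.linalg.lstsq(np.c_[d1,-d2],o2-o1,rcond=None)[0];print(o1+d1*k[0],o2+d2*k[1])
s=P["top"][0]
for uv in ((0,195),(300,195)):print(onz(s,uv,.48))
E
```

```text
scene [ 20  24  30  35 860] ((34.72852325439453, 40.38676452636719), (30.690532684326172, 35.06840133666992), 177.96568298339844) 138
(294.72852325439453, 295.3867645263672) [ 0.44529592 -0.09062207  0.2185    ] [ 0.45052723 -0.08202985  0.2055    ]Traceback (most recent call last):
  File "<stdin>", line 11, in <module>
ValueError: attempt to get argmax of an empty sequence
```

```bash
python3 -c "
import cv2;i=cv2.imread('pics/c0.png');print(i.shape);cv2.imwrite('pics/c0s.png',cv2.resize(i,(600,600)))"
```

```text
(350, 700, 3)
```

View pics/c0s.png

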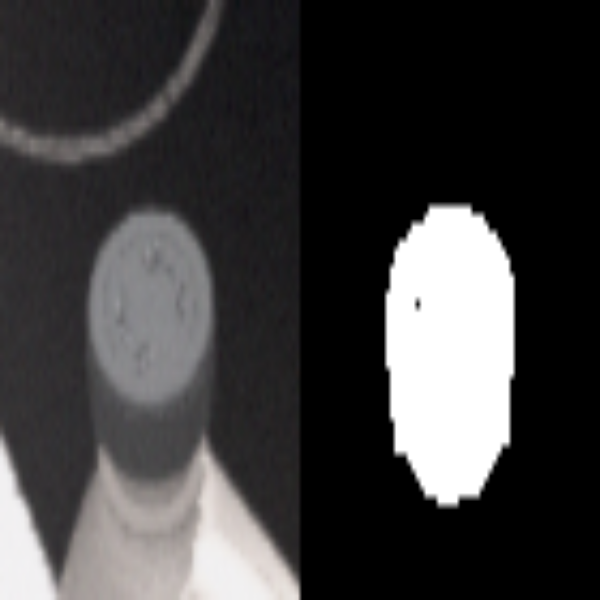

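The crop shows the cap's lighter top face as an ellipse at crop (150,305), with its dark side below. I'll threshold the lighter face only.

Run:
```python
from h import *
P={}
for n,c in (("scene",(295,290)),("top",(386,302))):
    s=dict(np.load(f"pics/{n}0.npz"));x,y=c
    crop=s["color"][y-35:y+35,x-35:x+35]
    g=cv2.medianBlur(crop.max(2),3).astype(int); v=int(np.median(g[27:43,27:43])) 
    m=(abs(g-v)<25).astype(np.uint8)
    m=cv2.morphologyEx(m,cv2.MORPH_OPEN,np.ones((5,5)))
    k,l,st,ce=cv2.connectedComponentsWithStats(m)
    i=l[27:43,27:43]; i=np.bincount(i[i>0]).argmax()
    cn=max(cv2.findContours((l==i).astype(np.uint8),0,2)[0],key=cv2.contourArea)
    e=cv2.fitEllipse(cn);print(n,v,st[i],e)
    uv=(e[0][0]+x-35,e[0][1]+y-35);print(uv,onz(s,uv,.2185));P[n]=(s,uv)
(o1,d1),(o2,d2)=[ray(*P[n]) for n in P]
k=np.linalg.lstsq(np.c_[d1,-d2],o2-o1,rcond=None)[0];print(o1+d1*k[0],o2+d2*k[1])
s=P["top"][0]
for uv in ((0,195),(300,197)):print(onz(s,uv,.48))
# jug handle direction: rough: handle far end px
print("handle",onz(s,(412,296),.158), "mug",onz(s,(448,250),.1))
```

```text
scene 137 [ 21  25  28  22 493] ((34.61876678466797, 35.41259002685547), (21.664308547973633, 27.35552978515625), 85.8588638305664)
(294.61876678466797, 290.41259002685547) [ 0.45088858 -0.08157085  0.2185    ]
top 159 [ 16  21  33  26 574] ((33.78380584716797, 33.2807731628418), (23.510578155517578, 33.473175048828125), 111.04248809814453)
(384.78380584716797, 300.2807731628418) [ 0.45659573 -0.0764036   0.2185    ]
[ 0.45419562 -0.07614097  0.21046845] [ 0.45730964 -0.07737144  0.21091878]
[0.60402403 0.52623788 0.48      ]
[0.58931378 0.07585696 0.48      ]
handle [ 0.46979355 -0.14134729  0.158     ] mug [ 0.5769717 -0.2393278  0.1      ]
```

```bash
python3 -m handwheel '[[1,0.34,0.9,-0.14,0,0,0],[1,0.34,0.9,-0.14,0,0,0],[1,0.34,0.9,-0.14,0,0,0],[1,0.34,0.9,-0.14,0,0,0],[1,0.34,0.9,-0.14,0,0,0]]'
python3 -m handwheel '[[1,0.34,0.9,-0.14,0,0,0],[1,0.34,0.9,-0.14,0,0,0],[1,0.34,0.9,-0.14,0,0,0],[1,0.34,0.9,-0.14,0,0,0],[1,0.34,0.9,-0.14,0,0,0]]'
python3 -c "
from plant import *
print(get_obs())"
```

```text
clock: 0.72
tool_pos: [0.2146, 0.5207, 0.4218]
orientation: [180.0, -0.0, -18.0]
force: [-1.0, 0.1, -0.0]
opening: 0.0877
gripper_force: 0.0
clock: 1.35
tool_pos: [0.2201, 0.4006, 0.4395]
orientation: [180.0, 0.0, -18.0]
force: [0.3, 0.3, -0.3]
opening: 0.0875
gripper_force: 0.0
{'clock': 1.35, 'joint_pos': array([ 8.60157086e+01, -1.89146959e+00, -2.21622446e+01, -1.01286099e-02,
       -6.97616663e+01, -1.40508761e+01]), 'qvel': array([ -2.84752156, -18.40133594, -14.16111389,  -0.0415382 ,
        -3.94357498,   2.83881364]), 'tau': array([  0.38974855, -24.31317329,  29.81729865,   6.91456273,
         0.14202386,  -0.08802198]), 'tool_pos': array([0.22013224, 0.4005784 , 0.43948188]), 'orientation': array([ 1.79966222e+02,  1.34074951e-03, -1.80386743e+01]), 'force': array([ 0.31037107,  0.29046409, -0.30337733]), 'moment': array([-0.01767542, -0.03005514, -0.02330314]), 'gripper_force': 0.0, 'opening': 0.08745970908822452}
```

```bash
python3 -m handwheel '[[1,1,0.7,0,0,0,0],[1,1,0.7,0,0,0,0],[1,1,0.7,0,0,0,0],[1,1,0.7,0,0,0,0],[1,1,0.7,0,0,0,0]]'
python3 -m handwheel '[[1,1,0.7,0,0,0,0],[1,0.95,0.85,0,0,0,0],[1,0.95,0.85,0,0,0,0],[1,0.95,0.85,0,0,0,0],[1,0.95,0.85,0,0,0,0]]'
```

```text
clock: 1.98
tool_pos: [0.3123, 0.2786, 0.4395]
orientation: [180.0, 0.0, -18.0]
force: [0.1, 0.3, -0.6]
opening: 0.0879
gripper_force: 0.0
clock: 2.6
tool_pos: [0.3945, 0.1439, 0.4395]
orientation: [-180.0, 0.0, -18.0]
force: [0.7, 0.4, 0.2]
opening: 0.0875
gripper_force: 0.0
```

```bash
python3 -m handwheel '[[1,0.62,0.98,0,0,0,0],[1,0.62,0.98,0,0,0,0],[1,0.62,0.98,0,0,0,0],[1,0.62,0.98,0,0,0,0]]'
python3 -m handwheel '[[1,0.62,0.98,0,0,0,0],[1,0.62,0.98,0,0,0,0],[1,0.62,0.98,0,0,0,0],[1,0.62,0.98,0,0,0,0],[1,0,0,0,0,0,0]]'
python3 - <<'E'
from plant import *
from h import *
o=get_obs();s=snapshot("wrist");print(np.round(o["joint_pos"],1),o["tool_pos"],o["orientation"]);print(s["tool_from_camera"])
np.savez("pics/w1.npz",pos=o["tool_pos"],ori=o["orientation"],**s)
cv2.imwrite("pics/w1.png",s["color"][...,::-1])
E
```

```text
clock: 3.1
tool_pos: [0.4228, 0.0316, 0.4395]
orientation: [180.0, 0.0, -18.0]
force: [0.7, 0.4, 0.4]
opening: 0.0874
gripper_force: 0.0
clock: 3.72
tool_pos: [0.4516, -0.081, 0.4392]
orientation: [180.0, 0.1, -18.2]
force: [-0.0, 0.2, -0.4]
opening: 0.0877
gripper_force: 0.0
[ 14.5  -1.7 -22.   -0.  -69.7  57.3] [ 0.45158357 -0.08102849  0.43915272] [ 1.79963871e+02  5.93575649e-02 -1.81783902e+01]
[[-6.68604154e-04 -9.60808107e-01 -2.77213517e-01  7.55685524e-02]
 [ 9.99999697e-01 -5.31696447e-04 -5.69040410e-04  5.55811900e-04]
 [ 3.99345197e-04 -2.77213814e-01  9.60808171e-01  2.02525321e-02]
 [ 0.00000000e+00  0.00000000e+00  0.00000000e+00  1.00000000e+00]]
```

View pics/w1.png

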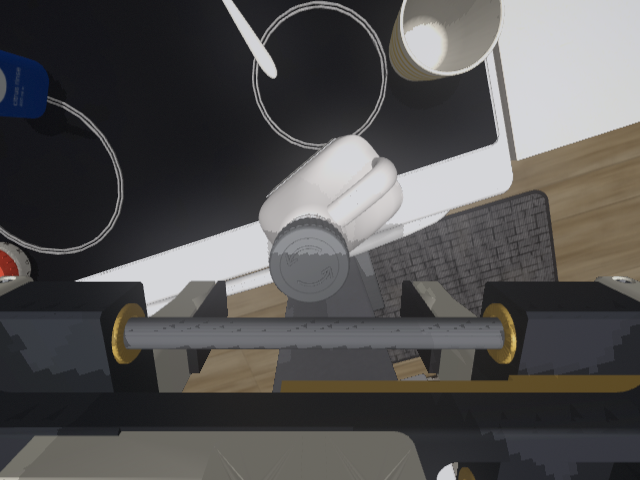

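The wrist view shows the cap's top as a circle near (309,263), radius about 40 px, between the open fingers. The fingers are at columns ~215 and ~415.

```bash
python3 - <<'E'
from h import *
from scipy.spatial.transform import Rotation as Ro
s=np.load("pics/w1.npz");g=cv2.medianBlur(cv2.cvtColor(s["color"],cv2.COLOR_RGB2GRAY),3)
c=g[200:320,250:370];print(g[263,309],g[290,309],g[225,309])
print(cv2.HoughCircles(c,cv2.HOUGH_GRADIENT_ALT,1,20,param1=100,param2=0.5,minRadius=30,maxRadius=48))
v=int(np.median(c[50:75,45:70]));m=(abs(c.astype(int)-v)<12).astype(np.uint8)
m=cv2.morphologyEx(m,cv2.MORPH_OPEN,np.ones((5,5)))
k,l,st,ce=cv2.connectedComponentsWithStats(m);i=l[63,59];print(v,st[i],ce[i])
T=s["tool_from_camera"];R=Ro.from_euler("xyz",s["ori"],degrees=True).as_matrix()
def p(uv,z):
    d=R@T[:3,:3]@[(uv[0]-s["cx"])/s["fx"],(uv[1]-s["cy"])/s["fy"],1];o=s["pos"]+R@T[:3,3];return o+d*(z-o[2])/d[2]
for u in ((309,263),(309,261),(311,263)):print(p(u,.2185),R.T@(p(u,.2185)-s["pos"]))
print("radius",np.linalg.norm(p((269,262),.2185)-p((349,262),.2185))/2)
E
python3 -c "
import cv2;i=cv2.imread('pics/w1.png')[205:315,245:375];cv2.imwrite('pics/w1c.png',cv2.resize(i,None,fx=5,fy=5,interpolation=2))"
```

```text
106 103 93
[[[59.       62.       40.175743]]]
106 [  19   53   79   48 3102] [57.79658285 74.60412637]
[ 0.45602264 -0.0801241   0.2185    ] [ 0.00416396 -0.00238327  0.22064707]
[ 0.45726476 -0.08053797  0.2185    ] [ 0.0054732  -0.00237757  0.22064571]
[ 0.45563576 -0.08129934  0.2185    ] [ 0.00416303 -0.00114599  0.22064785]
radius 0.024724289607748237
```

View pics/w1c.png

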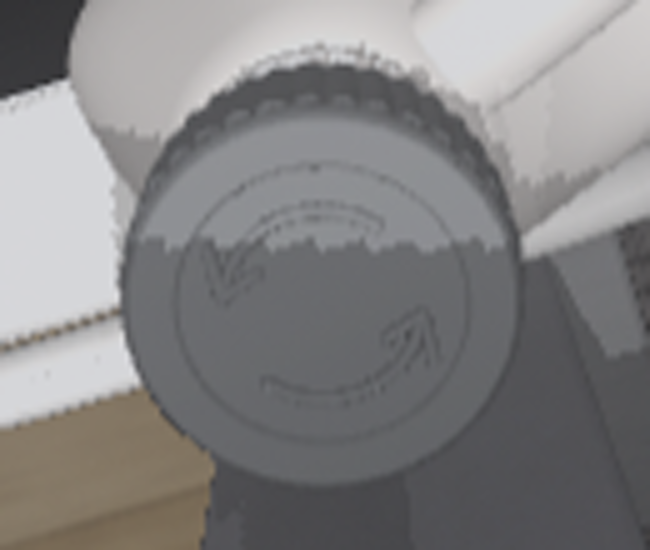

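```bash
python3 -m handwheel '[[1,0.1,-0.08,0.75,0,0,0],[1,0,0,0.75,0,0,0],[1,0,0,0.75,0,0,0],[1,0,0,0.75,0,0,0],[1,0,0,0,0,0,0]]'
python3 - <<'E'
from plant import *
from h import *
s=snapshot("wrist");cv2.imwrite("pics/w2.png",s["color"][...,::-1])
o=get_obs();print(o["tool_pos"],o["force"])
E
```

```text
clock: 4.4
tool_pos: [0.4539, -0.0781, 0.3636]
orientation: [179.9, 0.1, -18.0]
force: [-0.8, -1.5, 0.6]
opening: 0.0877
gripper_force: 0.0
[ 0.45437525 -0.0781184   0.36460783] [0.51162256 0.6320488  0.30145553]
```

View pics/w2.png

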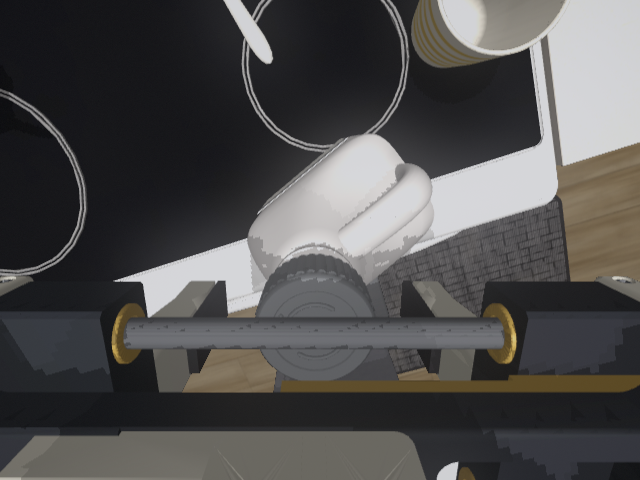

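The fingers straddle the cap, with the cap centre at column ~315 and the finger midline at ~314. In the other axis the cap centre is at row ~330, which matches the grasp axis. Closing now.

```bash
python3 -m handwheel '[[-1,0,0,0,0,0,0],[-1,0,0,0,0,0,0],[-1,0,0,0,0,0,0],[-1,0,0,0,0,0,0],[-1,0,0,0,0,0,0]]';python3 -m handwheel '[[-1,0,0,0,0,0,0],[-1,0,0,0,0,0,0]]'
```

```text
clock: 5.08
tool_pos: [0.4544, -0.0789, 0.3648]
orientation: [180.0, -0.0, -18.0]
force: [-0.1, -2.5, 1.6]
opening: 0.052
gripper_force: 30.0
clock: 5.32
tool_pos: [0.4545, -0.0788, 0.3648]
orientation: [180.0, -0.0, -18.0]
force: [-0.9, -3.8, 2.5]
opening: 0.0517
gripper_force: 30.0
```

```bash
python3 -m handwheel '[[-1,0,0,0.1,0,0,0],[-1,0,0,0.1,0,0,0],[-1,0,0,0,0,0,0]]'
```

```text
clock: 5.7
tool_pos: [0.4546, -0.0787, 0.3601]
orientation: [180.0, -0.0, -18.0]
force: [-1.5, -2.4, 7.3]
opening: 0.0521
gripper_force: 30.0
```

```bash
python3 -m handwheel '[[-1,0,0,0.03,0,0,0],[-1,0,0,0,0,0,0]]'; python3 -c "
from plant import *
for i in range(4):
  snapshot('wrist');print(get_obs()['force'].round(2),get_obs()['tool_pos'].round(4))"
```

```text
clock: 5.95
tool_pos: [0.4546, -0.0788, 0.3595]
orientation: [180.0, -0.0, -18.0]
force: [-2.3, -3.1, 8.3]
opening: 0.0518
gripper_force: 30.0
[-2.17 -1.8   7.74] [ 0.4546 -0.0787  0.3595]
[-3.62 -2.16  7.39] [ 0.4546 -0.0787  0.3595]
[-1.88 -2.65  7.21] [ 0.4546 -0.0788  0.3595]
[-3.45 -3.46  8.17] [ 0.4546 -0.0787  0.3595]
```

```bash
python3 -m handwheel '[[-1,0,0,0.01,0,0,-0.6],[-1,0,0,0,0,0,-0.6],[-1,0,0,0,0,0,-0.6],[-1,0,0,0,0,0,-0.6],[-1,0,0,0,0,0,-0.6]]'
python3 - <<'E'
from plant import *
from h import *
o=get_obs();print(o["moment"],o["force"])
s=snapshot("wrist");cv2.imwrite("pics/w3.png",s["color"][...,::-1])
s=snapshot("scene");c=s["color"][240:400,235:395];b=np.load("pics/scene0.npz")["color"][240:400,235:395]
cv2.imwrite("pics/s3.png",cv2.resize(np.hstack([b,c])[...,::-1],None,fx=2.5,fy=2.5))
E
```

```text
clock: 6.78
tool_pos: [0.4551, -0.0783, 0.3595]
orientation: [-180.0, -0.1, 0.1]
force: [-2.1, 1.1, 7.9]
opening: 0.0521
gripper_force: 30.0
[ 0.30481326  0.60687509 -0.0738957 ] [-2.11402736  1.067411    7.85584754]
```

View pics/w3.png

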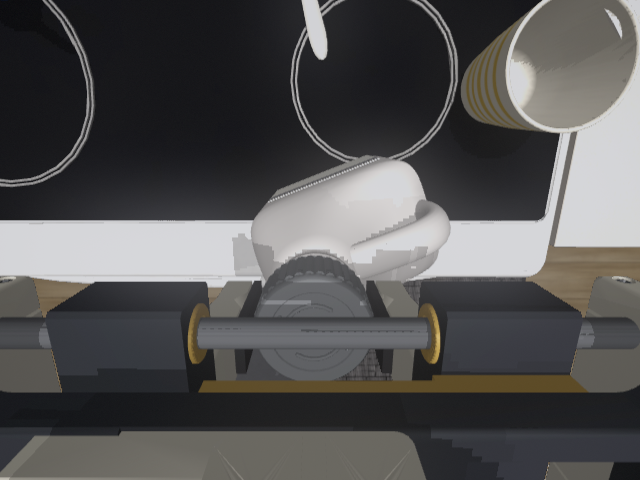

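View pics/s3.png

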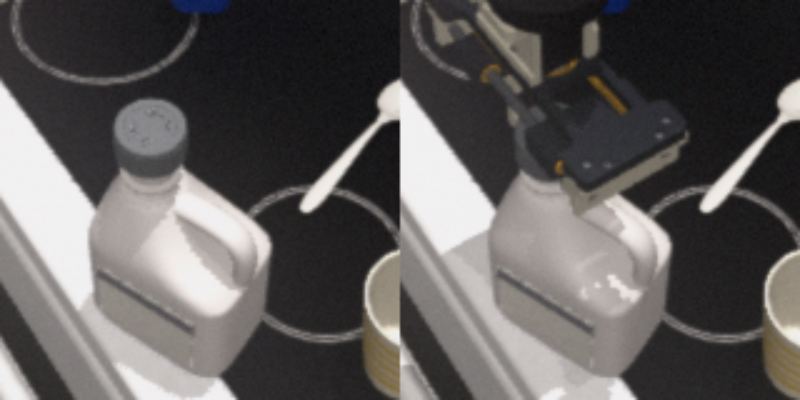

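The scene crops before and after match: the jug has not moved or turned after 18°, and the torque is small, so the cap is turning. I'll go on to about 64°.

```bash
python3 -m handwheel '[[-1,0,0,0,0,0,-0.6],[-1,0,0,0,0,0,-0.6],[-1,0,0,0,0,0,-0.6],[-1,0,0,0,0,0,-0.6],[-1,0,0,0,0,0,-0.6]]'
python3 -m handwheel '[[-1,0,0,0,0,0,-0.6],[-1,0,0,0,0,0,-0.6],[-1,0,0,0,0,0,-0.6],[-1,0,0,0,0,0,-0.6],[-1,0,0,0,0,0,-0.6]]'
python3 -m handwheel '[[-1,0,0,0,0,0,-0.6],[-1,0,0,0,0,0,-0.6],[-1,0,0,0,0,0,-0.6],[-1,0,0,0,0,0,0]]'
python3 - <<'E'
from plant import *
from h import *
o=get_obs();print(o["moment"],o["force"],o["joint_pos"].round(1))
s=snapshot("scene");b=np.load("pics/scene0.npz")["color"]
# jug label region change
d=np.abs(s["color"].astype(int)-b)[340:385,270:345].max(2);print(d.mean(),(d>60).mean())
s3=s["color"][240:400,235:395];cv2.imwrite("pics/s4.png",cv2.resize(np.hstack([b[240:400,235:395],s3])[...,::-1],None,fx=2.5,fy=2.5))
E
```

```text
clock: 7.5
tool_pos: [0.455, -0.0782, 0.3595]
orientation: [-180.0, -0.1, 18.1]
force: [-0.9, 0.7, 8.1]
opening: 0.052
gripper_force: 30.0
clock: 8.12
tool_pos: [0.455, -0.0782, 0.3594]
orientation: [180.0, -0.1, 36.1]
force: [-1.3, 1.5, 9.3]
opening: 0.052
gripper_force: 30.0
clock: 8.62
tool_pos: [0.455, -0.0782, 0.3594]
orientation: [180.0, -0.1, 46.8]
force: [-1.8, 0.8, 8.1]
opening: 0.0517
gripper_force: 30.0
[0.38467772 0.58073013 0.07908677] [-1.80862794  0.814189    8.07087683] [ 14.8   2.2 -29.   -0.  -58.6 122.1]
10.844740740740741 0.0008888888888888889
```

```bash
python3 -m handwheel '[[-1,0,0,-0.15,0,0,0],[-1,0,0,-0.15,0,0,0],[-1,0,0,-0.15,0,0,0],[-1,0,0,0,0,0,0]]'
python3 - <<'E'
from plant import *
print(get_obs()["moment"],get_obs()["force"])
E
```

```text
clock: 9.18
tool_pos: [0.4544, -0.0786, 0.3697]
orientation: [-180.0, 0.0, 46.8]
force: [-0.2, 0.6, -0.7]
opening: 0.0518
gripper_force: 30.0
[-0.06443248 -0.04716953 -0.01140896] [-0.21948898  0.63418729 -0.67813405]
```

The force is now −0.7 N, which is just the cap's weight, so it is free. Lifting the rest of the way.

```bash
python3 -m handwheel '[[-1,0,0,-0.3,0,0,0],[-1,0,0,-0.4,0,0,0],[-1,0,0,-0.4,0,0,0],[-1,0,0,-0.4,0,0,0],[-1,0,0,-0.4,0,0,0]]'
python3 -m handwheel '[[-1,0,0,-0.4,0,0,0],[-1,0,0,-0.3,0,0,0],[-1,0,0,-0.1,0,0,0],[-1,0,0,0,0,0,0],[-1,0,0,0,0,0,0]]'
python3 - <<'E'
from plant import *
from h import *
o=get_obs();print(o["force"],o["tool_pos"])
b=np.load("pics/scene0.npz")["color"][200:400,235:395]
s=snapshot("scene");c=s["color"][200:400,235:395]
t=snapshot("top")["color"][200:380,290:490]
cv2.imwrite("pics/s5.png",cv2.resize(np.hstack([b,c])[...,::-1],None,fx=2.5,fy=2.5))
E
```

```text
clock: 9.8
tool_pos: [0.4545, -0.0786, 0.4183]
orientation: [180.0, -0.0, 46.8]
force: [-0.6, -0.1, 0.2]
opening: 0.0523
gripper_force: 30.0
clock: 10.42
tool_pos: [0.4544, -0.0786, 0.437]
orientation: [-180.0, 0.0, 46.8]
force: [0.2, 0.6, -0.3]
opening: 0.0517
gripper_force: 30.0
[ 0.22346787  0.63226926 -0.32380063] [ 0.45442026 -0.07861466  0.43704814]
```

View pics/s5.png

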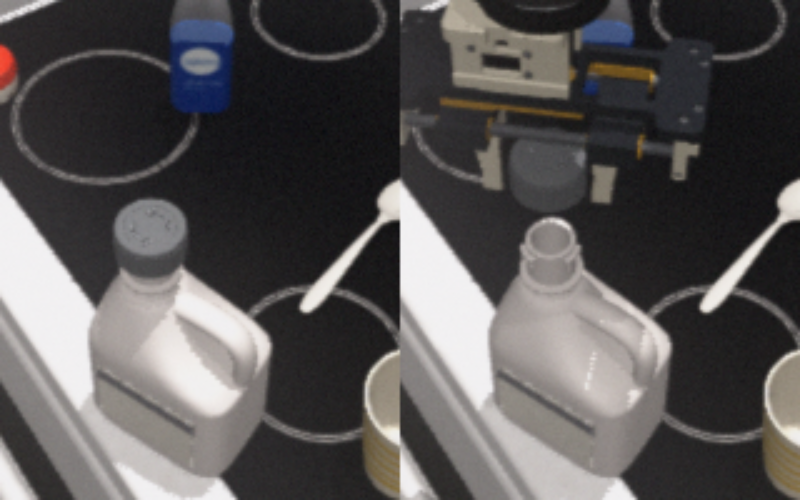

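The cap is held level between the fingers, straight over the open mouth (crop 552,240). The jug is upright where it was, and everything else is unchanged.

```bash
python3 -c "
from plant import *
print(close_job())"
```

```text
the job is handed in; nothing more can be done
None
```

The job is handed in: the cap is off and held level, still and about 6 cm over the open mouth, and the last picture showed the jug standing where it was and nothing else in view moved.

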